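# Fetch the drilling template from behind the bottles

### The job

I need the aluminium drilling template that is kept in the wooden holder behind the glue bottle, the black can and the red tin. Stand those three upright on the green mat first, then flip the holder's red-gripped spring finger up so that it stays open, draw the template forward from under its rear hooks and lay it flat in the middle of the wooden panel, its long side along the panel's long side. Then put each container back in its own saucer (bottle in the white one, can in the black one, tin in the red one), standing flat, and leave the finger up.

Things in the scene. Friction and masses are not known exactly. Their poses are not given: they have to be found in the camera images.
- bottle: White glue bottle with red cap, 56 mm diameter, 150 mm high (straight body up to about 110 mm, cap narrower). Origin: centre of its underside, z up. About 0.26 kg.
- can: Black can with grey rims, straight cylinder, 64 mm diameter, 85 mm high. Origin: centre of its underside, z up. About 0.35 kg.
- tin: Red tin with grey lid, straight cylinder, 68 mm diameter, 70 mm high. Origin: centre of its underside, z up. About 0.22 kg.
- saucer_white: White round drip saucer of the bottle, fixed, 92 mm wide, 14 mm high, floor 4 mm above the bench and 80 mm wide. Origin: centre of its underside. At the start each container stands in its own saucer; the three saucers stand in shuffled order, 100 mm apart in a row along the template's y, just in front of the holder.
- saucer_black: Black round drip saucer of the can; otherwise like the white one. At the start the containers stand 5 to 11 mm in front of the template and bar its way out; its underside passes 6 mm above the empty saucers.
- saucer_red: Red round drip saucer of the tin; otherwise like the white one.
- template: Aluminium plate, 90 (x) x 190 (y) x 6 mm, 0.25 kg; origin: centre of its underside. Black grip on it: 30 (x) x 18 (y) mm, centred at x = -10 mm, up to z = 30 mm. Starts in the wooden holder, underside 20 mm above the bench, -x towards the saucers. Fixed hooks at y = +-70 mm reach 16 mm over its +x edge, 3.5 mm play: draw it level along its -x by 20-30 mm, then lift. 5 mm play at its ends.
- finger_grip (a point): Centre of the steel finger's red grip, a 14 x 30 mm barrel along the template's y, 46 mm above the bench when down. Down, its catch sits in a window of the plate. It swings up and back about a parallel hinge line 61 mm behind it (template's +x at the start) and 6 mm lower. An over-centre spring (1.5 N) holds it down; past 52 degrees it throws it open to 103, grip at 98 mm, where it stays.
- mat: Green cutting mat with white grid lines, the side area, fixed, 300 mm (its x) by 150 mm (its y), 3 mm thick. Origin: centre of its underside. It lies to the robot's right or left.
- panel: Light wooden panel with small holes near its corners, fixed, 334 mm (its x) by 182 mm (its y), 20 mm thick, lying flat on the other side than the mat. Origin: centre of its underside; the template's target is the middle of its upper face.
Mind the look-alikes: they are no part of the job. What is shaped like the saucer_black but orange is not meant.

How it is judged:
On the way, in this order (a step that is already met when the one before it is completed fails the run):
1. bottle, can and tin stand upright on the green mat, released, the finger still down (x of bottle in the frame of mat between -0.15 and 0.15 m and y of bottle in the frame of mat between -0.075 and 0.075 m and height (world z) of each of bottle, can, tin below 0.012 m and angle between each of bottle, can, tin's own z axis and vertical below 0.1 rad and x of can in the frame of mat between -0.15 and 0.15 m and y of can in the frame of mat between -0.075 and 0.075 m and x of tin in the frame of mat between -0.15 and 0.15 m and y of tin in the frame of mat between -0.075 and 0.075 m and linear speed of each of bottle, can, tin below 0.02 m/s and contact force between the fingers and bottle below 0.2 N and contact force between the fingers and can below 0.2 N and contact force between the fingers and tin below 0.2 N and height (world z) of finger_grip below 0.06 m), for 0.2 s.
2. the finger is flipped up while the template still lies in the holder and the containers on the mat (x of bottle in the frame of mat between -0.15 and 0.15 m and y of bottle in the frame of mat between -0.075 and 0.075 m and height (world z) of each of bottle, can, tin below 0.012 m and angle between each of bottle, can, tin's own z axis and vertical below 0.1 rad and x of can in the frame of mat between -0.15 and 0.15 m and y of can in the frame of mat between -0.075 and 0.075 m and x of tin in the frame of mat between -0.15 and 0.15 m and y of tin in the frame of mat between -0.075 and 0.075 m and height (world z) of finger_grip above 0.092 m and distance of template from where it was at the start of the episode below 0.012 m), for 0.2 s.
3. the template lies flat in the middle of the panel, along it, released, the containers still on the mat (x of bottle in the frame of mat between -0.15 and 0.15 m and y of bottle in the frame of mat between -0.075 and 0.075 m and height (world z) of each of bottle, can, tin below 0.012 m and angle between each of bottle, can, tin's own z axis and vertical below 0.1 rad and x of can in the frame of mat between -0.15 and 0.15 m and y of can in the frame of mat between -0.075 and 0.075 m and x of tin in the frame of mat between -0.15 and 0.15 m and y of tin in the frame of mat between -0.075 and 0.075 m and horizontal distance between template and panel below 0.02 m and angle between the y axis of template and the x axis of panel, either way round below 0.14 rad and angle between template's own z axis and vertical below 0.05 rad and z of template in the frame of panel between 0.015 and 0.025 m and contact force between the fingers and template below 0.2 N and linear speed of template below 0.02 m/s), for 0.2 s.
At the end, for the whole second after the job is handed in: Each container stands flat in its own saucer (within 17 mm, tilt under 0.06 rad); the template lies flat on the panel, centre within 20 mm of its middle, long sides parallel within 0.14 rad; the finger is up; all released and at rest (horizontal distance between bottle and saucer_white below 0.017 m and height (world z) of each of bottle, can, tin below 0.009 m and angle between each of bottle, can, tin's own z axis and vertical below 0.06 rad and horizontal distance between can and saucer_black below 0.017 m and horizontal distance between tin and saucer_red below 0.017 m and horizontal distance between template and panel below 0.02 m and angle between the y axis of template and the x axis of panel, either way round below 0.14 rad and angle between template's own z axis and vertical below 0.05 rad and z of template in the frame of panel between 0.015 and 0.025 m and linear speed of each of bottle, can, tin, template below 0.02 m/s and contact force between the fingers and bottle below 0.2 N and contact force between the fingers and can below 0.2 N and contact force between the fingers and tin below 0.2 N and contact force between the fingers and template below 0.2 N and height (world z) of finger_grip above 0.092 m); the robot touches nothing.
It fails at once if a container is tipped over (angle between any of bottle, can, tin's own z axis and vertical above 0.7 rad).
It fails at once if the template is tipped on edge (angle between template's own z axis and vertical above 0.8 rad).
It also fails if it takes over 147 s, if anything falls off the work surface, if the arm or the gripper's body presses on something with over 40 N, if the wrist force passes 120 N, or if a joint passes its speed limit or range.

### The arm

A 7-joint arm with a two-finger parallel gripper is mounted at the origin on a cart in front of the work surface, level with it; the furniture and walls round the work are solid. World frame = base frame: x ahead of the robot, y to its left, z up, the work surface at z = 0. Lengths are in m, angles in rad, forces in N, time in s.
With the tool pointing down it reaches from about 0.4 to 0.875 m from the base axis. Payload 6.5 kg.
Tool frame: the origin (TCP) lies midway between the tips of the shut fingers; the grasp point (between the pads) lies 19 mm behind it (ctrl.tcp_to_grasp is the distance from the TCP to the grasp point, in m); z points along the fingers, y is the line along which they close (so a half turn about z gives the same grasp; the last joint's range is limited). The gripper opens to 85 mm and grips with 20 to 120 N. Pads are 22 mm wide; open, the fingers measure 114 mm over their backs; the gripper's body (76 mm by 85 mm) begins 54 mm behind the grasp point. The pads swing forward as they close: fully open they stand 13 mm farther back than shut.
Start: joints at [-1.228, 0.536, -0.004, 1.538, 0.003, 1.067, -0.071], TCP at [0.258, 0.596, 0.231] pointing down, gripper open.
Joint ranges: [-2.7, 2.7], [-0.37, 2.16], [-1.27, 1.26], [0.24, 2.4], [-1.31, 4.45], [0.19, 1.91], [-2.76, 2.76]. Speed limits (rad/s): [2.39, 2.39, 3.14, 3.14, 3.14, 3.14, 3.14].

### API

Orientations are given as a 3x3 rotation matrix whose columns are the frame's x, y, z axes.
In Python, from rig import ctrl gives the robot as it stands. Calls block until the motion is done:
- ctrl.move_ptp(position, orientation): joint-space move of the TCP to a pose.
- ctrl.servo_line(position, attitude=None, speed=0.15): straight line of the TCP; attitude=None keeps the orientation; speed is the mean speed in m/s.
- ctrl.set_joints(angles): joint-space move.
- ctrl.gripper_open() and ctrl.grab(effort=None): open the fingers fully, or close them until they stop; effort is the grip in N (None keeps the last).
- ctrl.sleep(seconds).
- ctrl.solve_ik(position, orientation): joint angles nearest the present ones, or None.
- ctrl.read_camera(name): name is "side" or "top"; returns a dict with "img" (384x512x3 uint8, red, green, blue), "intrinsics" (3x3 intrinsics, pixels), "extrinsics" (4x4, takes a point from camera to world coordinates). Camera axes: x right, y up, looking along -z (the intrinsics and any distortion apply to the point x, -y, -z); pixel columns grow to the right and rows downward; lengths in m; the calibration is good to about 2 mm. A picture is of the moment at which its call begins. There is no depth.
A pose or a line that the arm cannot do raises ctrl.PlanningError and nothing moves.
- ctrl.hand_in(): hands the job in; it is judged then, once.
Readings, each from a call of its own:
- ctrl.get_time_s(): time.
- ctrl.get_joint_pos(): joint angles.
- ctrl.get_qvel(): joint speeds.
- ctrl.get_joint_efforts(): joint torques, N m.
- ctrl.get_eef_pos(): TCP position.
- ctrl.get_tool_rot(): TCP orientation.
- ctrl.get_ft_force(): force on the tool from outside, world axes, zero at the start.
- ctrl.get_torque(): the same for the moment, N m.
- ctrl.get_width(): opening from 0.0 (shut) to 1.0 (fully open).
- ctrl.get_grasp_force(): force on a finger pad.
Only numpy, scipy, OpenCV 4.12 (cv2) and the standard library are available. Lean on these libraries where they do the work, as an engineer would, in place of code of your own. Each camera call takes 0.05 s, during which the arm holds its last target. There are 200 camera calls.

## Working session

There is one attempt and no reset: what is moved stays moved. The work goes in short steps, each a Python script; the robot and the scene stay as the last script left them, time stands still between calls to the robot, and variables do not carry over. Pictures are saved under pics/ and viewed, at most 14 in all, crops included, and the job is handed in when it is done.

```bash
ls; mkdir -p pics; python3 - <<'E'
from rig import ctrl
import cv2,numpy as np
for n in("top","side"):
    d=ctrl.read_camera(n); cv2.imwrite(f"pics/{n}0.png",cv2.resize(d["img"][:,:,::-1],(800,600),interpolation=cv2.INTER_CUBIC)); print(n,d["intrinsics"].tolist(),np.round(d["extrinsics"],4).tolist(),d.keys())
print(ctrl.get_tool_rot(),ctrl.get_time_s(),ctrl.tcp_to_grasp)
E
```

```text
pics
top [[354.7685560474726, 0.0, 251.12912514951165], [0.0, 354.7685560474726, 186.0340052393829], [0.0, 0.0, 1.0]] [[-0.0174, 0.9989, -0.0438, 0.4757], [-0.9998, -0.017, 0.0082, 0.0961], [0.0075, 0.044, 0.999, 1.1846], [0.0, 0.0, 0.0, 1.0]] dict_keys(['img', 'intrinsics', 'extrinsics'])
side [[348.22662377536994, 0.0, 256.4506519136421], [0.0, 348.22662377536994, 193.62622711856505], [0.0, 0.0, 1.0]] [[0.9995, -0.0152, 0.0285, 0.5843], [0.0323, 0.4397, -0.8976, -0.8819], [0.0011, 0.898, 0.44, 0.5211], [0.0, 0.0, 0.0, 1.0]] dict_keys(['img', 'intrinsics', 'extrinsics'])
[[-9.17639544e-01  3.97413355e-01 -5.41102981e-04]
 [ 3.97413713e-01  9.17638366e-01 -1.47319483e-03]
 [-8.89304433e-05 -1.56690357e-03 -9.99998768e-01]] 0.1 0.0187
```

View pics/top0.png

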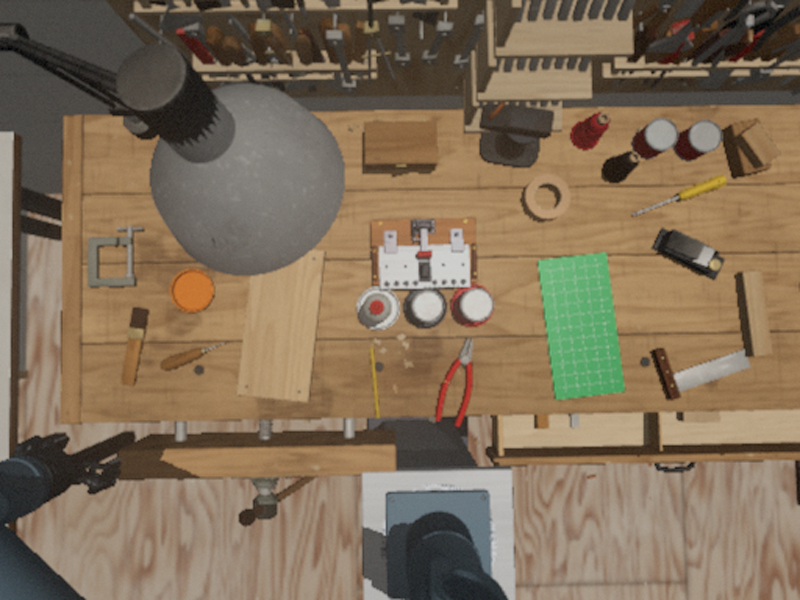

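View pics/side0.png

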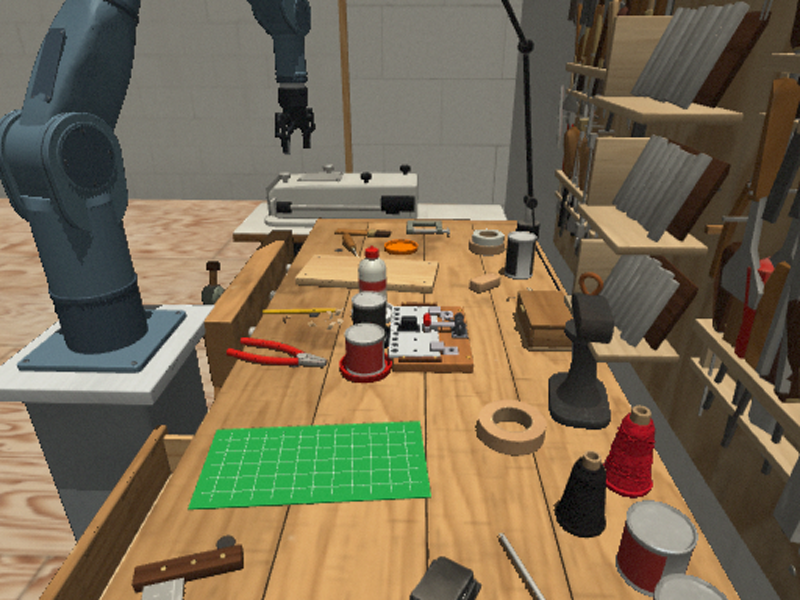

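Top picture: bottle at (377,308), can at (427,307) and tin at (473,305) stand in front of the holder. The finger's red grip is at about (423,253), the mat at (580,325) and the panel at (280,325). Look-alikes that I reject: red/grey tins at (656,138) and (699,138), spools at (590,130) and (620,167), the orange saucer at (192,290), and a white/dark can in the side view at (520,255). I choose the three in the row at the holder and check them in a close crop.

```bash
cat > h.py <<'E'
from rig import ctrl
import numpy as np, cv2
def shot(n="top"):
    d=ctrl.read_camera(n); return d["img"],d["intrinsics"],d["extrinsics"]
def ray(uv,z,K,T):
    p=np.linalg.inv(K)@np.array([uv[0],uv[1],1.]); v=T[:3,:3]@np.array([p[0],-p[1],-1]); c=T[:3,3]
    return c+v*(z-c[2])/v[2]
def proj(P,K,T):
    q=T[:3,:3].T@(np.array(P)-T[:3,3]); q=K@np.array([q[0],-q[1],-q[2]]); return q[:2]/q[2]
E
python3 - <<'E'
from h import *
I,K,T=shot()
np.savez("top.npz",I=I,K=K,T=T)
h=cv2.cvtColor(I,cv2.COLOR_RGB2HSV)
g=cv2.inRange(h,(50,120,60),(80,255,255)); c=max(cv2.findContours(g,0,2)[0],key=cv2.contourArea)
b=cv2.boxPoints(cv2.minAreaRect(c)); W=np.array([ray(p+.0,.003,K,T) for p in b]); print("mat",b.round(1).tolist(),W.round(4).tolist(),W.mean(0))
B=I[:,:,::-1]
f=lambda x0,y0,w:cv2.resize(B[y0:y0+110,x0:x0+w],None,fx=5,fy=5,interpolation=cv2.INTER_CUBIC)
cv2.imwrite("pics/crop.png",np.hstack([f(145,155,75),f(228,125,85)]))
E
```

```text
mat [[349.20001220703125, 204.8000030517578], [392.29998779296875, 199.5], [398.6000061035156, 249.60000610351562], [355.5, 254.89999389648438]] [[0.4592, -0.2395, 0.003], [0.4746, -0.3842, 0.003], [0.3082, -0.3992, 0.003], [0.2932, -0.2554, 0.003]] [ 0.38380987 -0.31958396  0.003     ]
```

View pics/crop.png

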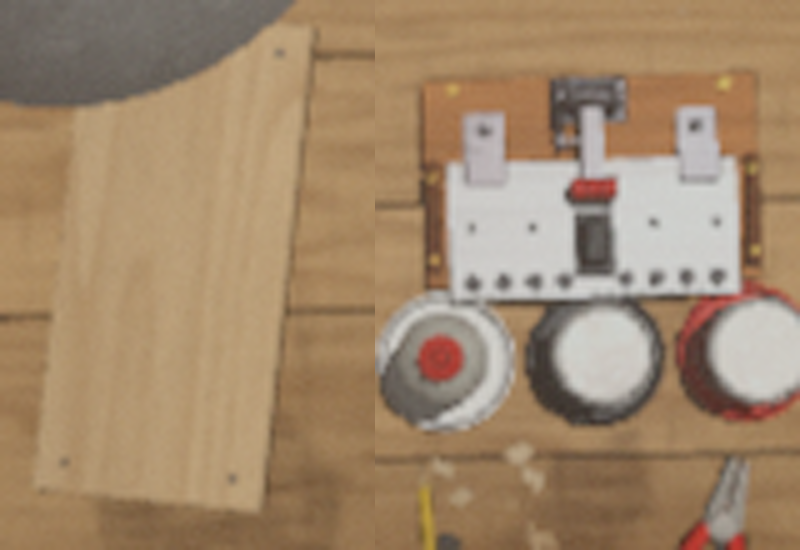

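The crop shows the tops of bottle cap (440,358), can (603,353) and tin (758,350), each in its own-coloured saucer. Template corners are at (447,163), (738,155), (740,293) and (452,298), the red grip at (592,189) and the black handle at (595,245). Panel corners are at (36,487), (262,512) and (314,28).

```bash
python3 - <<'E'
from h import *
d=np.load("top.npz");I,K,T=d["I"],d["K"],d["T"]
def A(p,z): return ray((228+(p[0]-375)/5-.4,125+p[1]/5-.4),z,K,T)
def P(p,z): return ray((145+p[0]/5-.4,155+p[1]/5-.4),z,K,T)
h=cv2.cvtColor(I,cv2.COLOR_RGB2HSV)
g=cv2.inRange(h,(45,90,50),(85,255,255)); g=cv2.morphologyEx(g,cv2.MORPH_CLOSE,np.ones((5,5)))
c=max(cv2.findContours(g,0,2)[0],key=cv2.contourArea); W=np.array([ray(p,.003,K,T)[:2] for p in c[:,0].astype(float)],np.float32)
print("mat",cv2.minAreaRect(W))
for n,p,z in[("bottle",(440,358),.154),("can",(603,353),.089),("tin",(758,350),.074),("grip",(592,189),.05),("handle",(595,245),.05),("sW",(445,361),.014),("sB",(596,360),.014),("sR",(745,352),.014)]: print(n,A(p,z).round(4))
t=np.array([A(p,.026) for p in[(447,163),(738,155),(740,293),(452,298)]]);print("tmpl",t.round(4).tolist(),t.mean(0))
p=np.array([P(q,.02) for q in[(36,487),(262,512),(314,28)]]);print("panel",p.round(4).tolist(),(p[0]+p[2])/2,np.linalg.norm(p[0]-p[1]),np.linalg.norm(p[2]-p[1]),np.arctan2(*(p[2]-p[1])[[1,0]]))
I,K,T=shot("side");np.savez("side.npz",I=I,K=K,T=T)
for n,uv,z in[("p1",(293,282),.02),("p2",(319,255),.02),("p3",(438,262),.02)]: print(n,ray(np.array(uv)*.64,z,K,T))
B=I[:,:,::-1]
a=cv2.resize(B[150:200,180:290],None,fx=5,fy=5,interpolation=cv2.INTER_CUBIC)
cv2.imwrite("pics/side_crop.png",cv2.resize(B[145:250,180:310],None,fx=5.7,fy=5.7,interpolation=cv2.INTER_CUBIC))
E
```

```text
mat ((0.44702303409576416, -0.3127700090408325), (0.2991302013397217, 0.1499316543340683), 5.807488918304443)
bottle [0.4919 0.1186 0.154 ]
can [0.4942 0.0193 0.089 ]
tin [ 0.4947 -0.0789  0.074 ]
grip [0.6003 0.0215 0.05  ]
handle [0.5642 0.0203 0.05  ]
sW [0.492  0.1184 0.014 ]
sB [0.491  0.0188 0.014 ]
sR [ 0.4946 -0.0798  0.014 ]
tmpl [[0.6217, 0.1148, 0.026], [0.6238, -0.0764, 0.026], [0.533, -0.0756, 0.026], [0.533, 0.113, 0.026]] [0.57786464 0.01893193 0.026     ]
panel [[0.3175, 0.4132, 0.02], [0.2987, 0.2665, 0.02], [0.6144, 0.229, 0.02]] [0.46595313 0.32107553 0.02      ] 0.14785785400561105 0.31791157385265517 -0.11847483607121025
p1 [0.30444304 0.23781528 0.02      ]
p2 [0.33504259 0.40832055 0.02      ]
p3 [0.63657012 0.37110216 0.02      ]
```

View pics/side_crop.png

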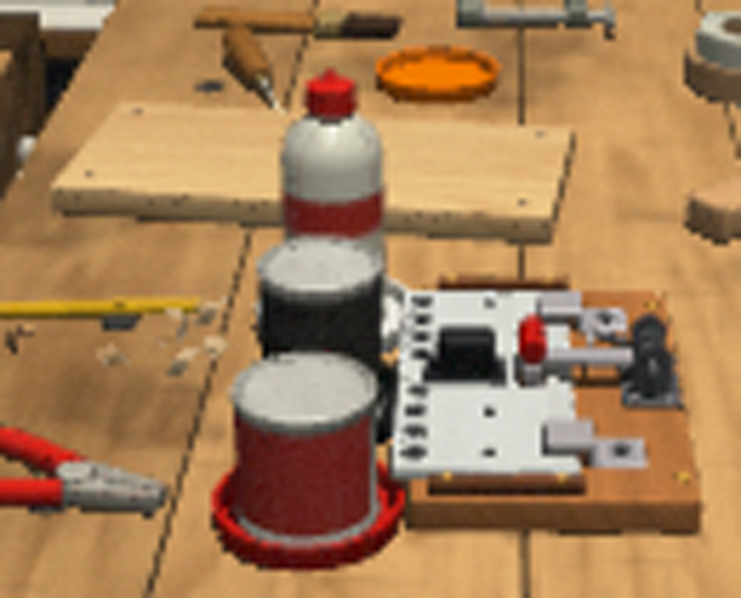

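The close crop confirms the choice: bottle, can and tin stand in their own saucers, the finger is down, and the panel lies behind them. Moving the containers now.

```bash
cat >> h.py <<'E'
def Rt(yaw=0.):
    c,s=np.cos(yaw),np.sin(yaw); return np.array([[c,-s,0],[s,c,0],[0,0,1]])@np.diag([-1.,1.,-1.])
u=np.array([np.cos(.1014),np.sin(.1014)]); MAT=np.array([.447,-.3128])
def carry(a,b,za,zb,effort=40,up=.16,back=0.02):
    """pick at xy a with TCP height za, put down at xy b with TCP height zb"""
    R=Rt(); t0=ctrl.get_time_s()
    ctrl.move_ptp([*a,za+up],R); ctrl.servo_line([*a,za],speed=.15); ctrl.grab(effort)
    w=ctrl.get_width(); f=ctrl.get_grasp_force()
    ctrl.servo_line([*a,za+up],speed=.2); ctrl.move_ptp([*b,zb+up],R); w2=ctrl.get_width()
    ctrl.servo_line([*b,zb+.015],speed=.2); ctrl.servo_line([*b,zb],speed=.03)
    F=ctrl.get_ft_force(); ctrl.gripper_open(); ctrl.servo_line([*b,zb+up],speed=.25)
    print("w",w,w2,"f",f,"ft",F,"t",t0,ctrl.get_time_s())
E
python3 - <<'E'
from h import *
d=np.load("side.npz")
q=np.array([ray((180+a/5.7-.4,145+b/5.7-.4),.02,d["K"],d["T"]) for a,b in[(55,188),(553,218),(573,130),(120,103)]]);print("panel side",q.round(4).tolist(),q.mean(0))
carry((.492,.1185),MAT+.1*u,.086,.0857)
I,K,T=shot("side"); B=I[:,:,::-1]
cv2.imwrite("pics/b1.png",cv2.resize(B[140:380,100:400],None,fx=2.4,fy=2.4))
E
```

```text
panel side [[0.3053, 0.2636, 0.02], [0.6195, 0.2284, 0.02], [0.6359, 0.3739, 0.02], [0.3201, 0.4137, 0.02]] [0.47018582 0.31990345 0.02      ]
w 0.6306913570983889 0.6309703671088783 f 41.850711037404835 ft [-0.34152399  1.42958563  1.87564288] t 0.2 9.0
```

View pics/b1.png

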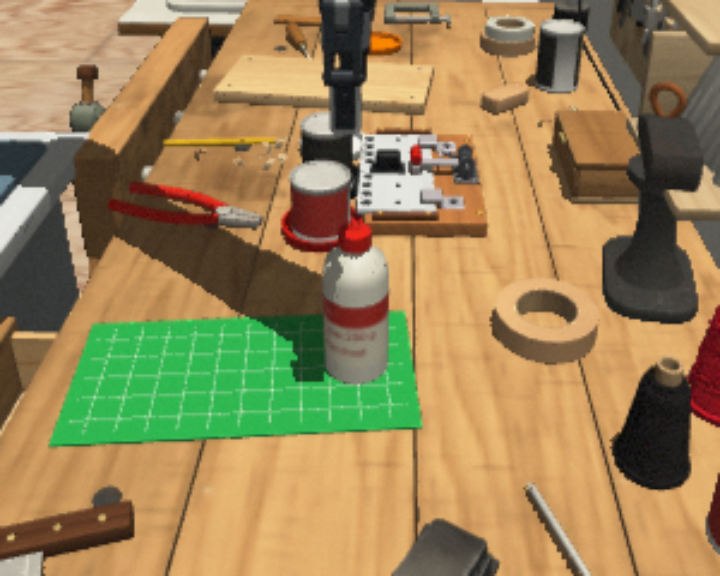

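The bottle stands upright on the mat at (355,340). Can and tin next.

```bash
python3 - <<'E'
from h import *
carry((.4935,.019),MAT,.037,.0367)
carry((.4945,-.0792),MAT-.1*u,.027,.0267)
I,K,T=shot("side"); B=I[:,:,::-1]
np.savez("side1.npz",I=I,K=K,T=T)
J,K,T=shot("top"); np.savez("top1.npz",I=J,K=K,T=T)
g=lambda a:cv2.resize(a,(400,500),interpolation=cv2.INTER_CUBIC)
cv2.imwrite("pics/b2.png",np.hstack([g(B[170:350,130:290]),g(J[125:255,260:364,::-1])]))
for n,p in[("grip",(.600,.020,.046)),("hdl",(.566,.0195,.05))]: print(n,ctrl.solve_ik(p,Rt()) is not None)
E
```

```text
w 0.7413835623206588 0.7417744712511511 f 42.91813015937805 ft [-2.28748497  2.04078387  4.44016461] t 9.05 16.7417
w 0.7860319792448192 0.785492413330308 f 43.88970673084259 ft [-1.52674845  2.23753144  7.49822482] t 16.7417 23.9
grip True
hdl True
```

View pics/b2.png

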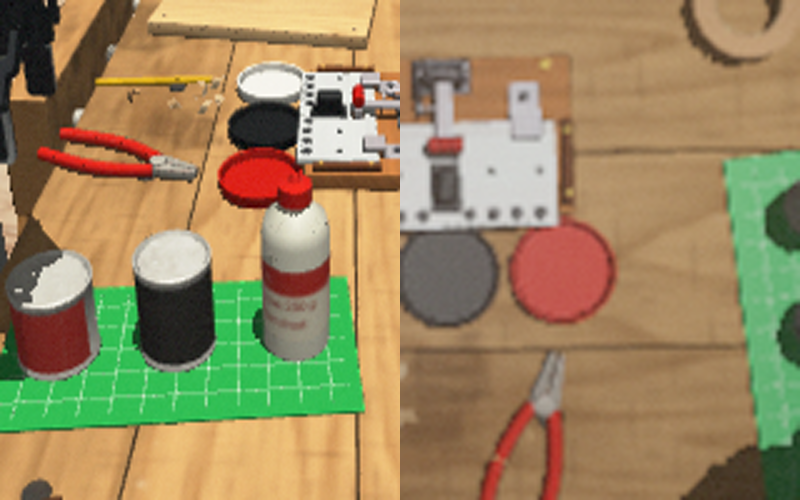

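All three stand upright on the mat, clear of each other. Next I refine the saucers and grip from this picture and flip the finger.

```bash
python3 - <<'E'
from h import *
d=np.load("top1.npz");I,K,T=d["I"],d["K"],d["T"]
h=cv2.cvtColor(I,cv2.COLOR_RGB2HSV)
A=lambda p,z:ray((260+(p[0]-400)/3.846-.4,125+p[1]/3.846-.4),z,K,T).round(4)
for n,p,z in[("sR",(562,271),.014),("sB",(450,276),.014),("grip",(444,145),.05),("hdl",(446,186),.05)]: print(n,A(p,z))
s=np.load("side1.npz"); # grip & saucers in side crop: 2.5x, 2.778y
S=lambda p,z:ray((130+p[0]/2.5-.3,170+p[1]/2.778-.3),z,s["K"],s["T"]).round(4)
for n,p,z in[("sR",(261,178),.014),("sB",(267,125),.014),("sW",(272,82),.014),("grip",(358,97),.046),("hdl",(329,97),.05)]: print("side",n,S(p,z))
gx,gy=.600,.0205
R=Rt()
ctrl.move_ptp([gx-.002,gy,.12],R); ctrl.servo_line([gx-.002,gy,.037],speed=.1)
print("ft",ctrl.get_ft_force()); ctrl.grab(20); print("w",ctrl.get_width(),ctrl.get_grasp_force(),"ft",ctrl.get_ft_force(),ctrl.get_eef_pos(),ctrl.get_time_s())
I,K,T=shot("side");cv2.imwrite("pics/f1.png",cv2.resize(I[140:230,220:330,::-1],None,fx=6,fy=6,interpolation=cv2.INTER_CUBIC))
E
```

```text
sR [ 0.4943 -0.0802  0.014 ]
sB [0.4917 0.0161 0.014 ]
grip [0.6007 0.0214 0.05  ]
hdl [0.5663 0.0204 0.05  ]
side sR [ 0.4995 -0.0937  0.014 ]
side sB [0.4973 0.0097 0.014 ]
side sW [0.4953 0.11   0.014 ]
side grip [0.6038 0.0163 0.046 ]
side hdl [0.5702 0.0076 0.05  ]
ft [0.42611869 0.71520338 0.07917076]
w 0.3474734689642162 22.9123776499182 ft [-1.98419037 -3.43777873  4.07361523] [0.59809263 0.01953485 0.03743446] 27.1167
```

View pics/f1.png

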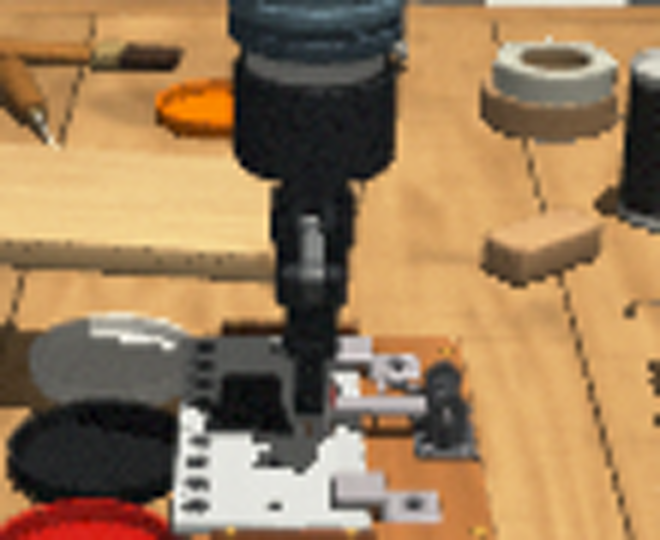

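Width 0.347 is about 29.5 mm, so the barrel is held at its ends. Swinging it along the arc.

```bash
python3 - <<'E'
from h import *
p0=np.array([.598,.0205,.0374]); g=lambda t:np.array([-.0613*np.cos(t),0,.0613*np.sin(t)]); a=np.arctan2(6,61)
for th in np.arange(12,79,11):
    ctrl.servo_line(p0+g(a+np.radians(th))-g(a),speed=.08); print(th,ctrl.get_width(),ctrl.get_ft_force().round(1))
    if np.abs(ctrl.get_ft_force()).max()>30: break
ctrl.gripper_open(); p=ctrl.get_eef_pos(); ctrl.servo_line(p+[0,0,.08],speed=.15); ctrl.sleep(.3)
I,K,T=shot("side");cv2.imwrite("pics/f2.png",cv2.resize(I[140:230,220:330,::-1],None,fx=6,fy=6,interpolation=cv2.INTER_CUBIC)); print(ctrl.get_time_s())
E
```

```text
12 0.3459200416069772 [ 0.7 -5.  -2.1]
23 0.34336354006393327 [-1.2 -4.8 -2.7]
34 0.34129888514817575 [-2.2 -4.5 -0.3]
45 0.3428250423809403 [-2.4 -5.4  0.5]
56 0.34266478462859806 [-3.2 -4.6  1.9]
67 0.34696515340815404 [-2.9 -4.4  4.7]
78 0.3434667774410143 [-2.9 -3.9  5.4]
30.9
```

View pics/f2.png

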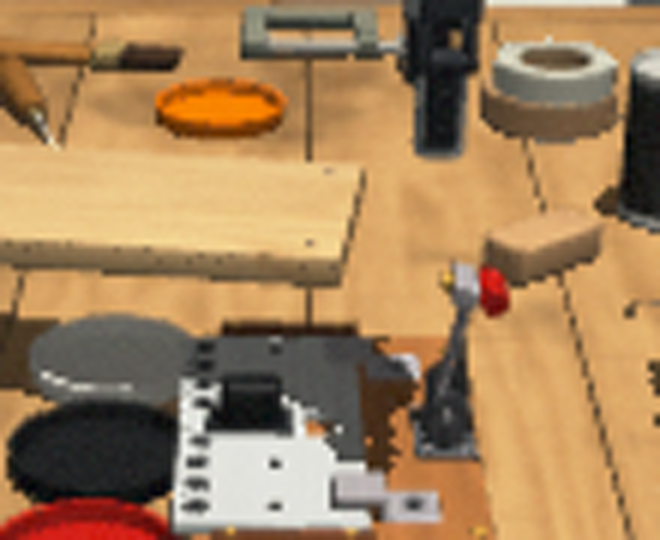

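The finger stands open, with the red grip at (493,292). Now I grip and draw the template.

```bash
python3 - <<'E'
from h import *
R=Rt(.005); h=np.array([.566,.0203])
ctrl.move_ptp([*h,.14],R); ctrl.servo_line([*h,.029],speed=.12); print("ft",ctrl.get_ft_force().round(1))
ctrl.grab(80); print("w",ctrl.get_width(),ctrl.get_grasp_force(),ctrl.get_ft_force().round(1))
ctrl.servo_line([h[0],h[1],.0300],speed=.02); print(ctrl.get_ft_force().round(1))
ctrl.servo_line([h[0]-.03,h[1],.0300],speed=.04); print(ctrl.get_ft_force().round(1),ctrl.get_width())
ctrl.servo_line([h[0]-.034,h[1],.11],speed=.1); print(ctrl.get_ft_force().round(1),ctrl.get_width(),ctrl.get_time_s())
for psi in(-.118+np.pi/2,-.118-np.pi/2):
    q=ctrl.solve_ik([.468,.32,.05],Rt(psi)); print(psi,q)
I,K,T=shot("side");cv2.imwrite("pics/t1.png",cv2.resize(I[110:230,200:330,::-1],None,fx=5,fy=5,interpolation=cv2.INTER_CUBIC))
J,_,_=shot("top");cv2.imwrite("pics/t1t.png",J[:,:,::-1])
E
```

```text
ft [-0.  -0.3 -0.3]
w 0.1887239756639286 79.50969815254211 [-0.3  0.9  5.6]
[ 1.3  0.1 -3.1]
[ 0.4 -0.8 -2.9] 0.18751037413754898
[ 0.5  0.2 -2.7] 0.18840081462907754 35.1667
1.4527963267948967 [-0.70961458  0.65376098  0.04046139  1.87190561 -0.04254663  0.61674843
  2.38081789]
-1.6887963267948964 [-1.23145149  0.816994    0.77754135  1.90246784 -0.81929666  0.77542289
 -0.1039998 ]
```

View pics/t1.png

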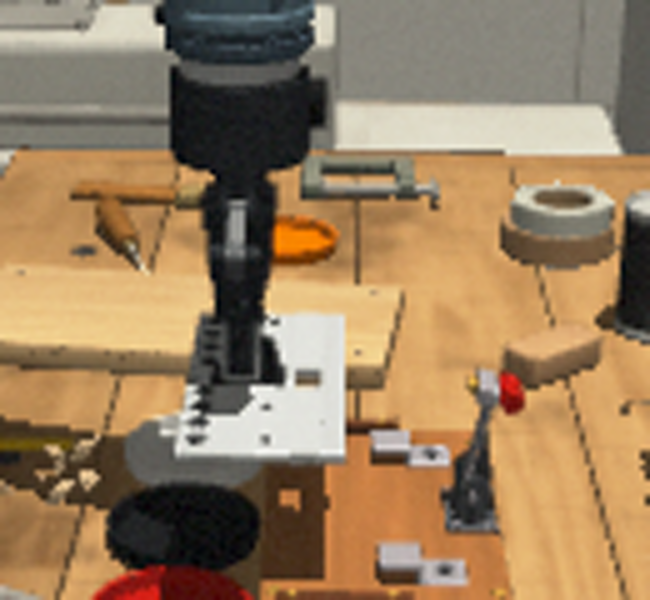

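The template is level in the grip and clear of the hooks. Laying it on the panel.

```bash
python3 - <<'E'
from h import *
psi=-.118+np.pi/2; c=np.array([.468,.3205]); t=c-.011*np.array([np.cos(psi),np.sin(psi)])
R=Rt(psi)
ctrl.servo_line([.52,.06,.15],speed=.15)
ctrl.move_ptp([*t,.13],R); print(ctrl.get_ft_force().round(1),ctrl.get_width())
ctrl.servo_line([*t,.045],speed=.12); ctrl.servo_line([*t,.0303],speed=.03); print(ctrl.get_ft_force().round(1),ctrl.get_eef_pos())
ctrl.gripper_open(); ctrl.servo_line([*t,.2],speed=.2); ctrl.move_ptp([.45,-.05,.25],Rt())
print(ctrl.get_time_s())
I,K,T=shot("top");np.savez("top2.npz",I=I,K=K,T=T)
S,_,_=shot("side")
g=lambda a:cv2.resize(a,(400,500),interpolation=cv2.INTER_CUBIC)
cv2.imwrite("pics/p1.png",np.hstack([g(I[150:270,140:236,::-1]),g(S[140:290,180:300,::-1])]))
E
```

```text
[ 0.5 -1.2 -2.5] 0.1869721505946134
[-0.4  0.1 -1.7] [0.46668438 0.30957672 0.03022832]
41.3333
```

View pics/p1.png

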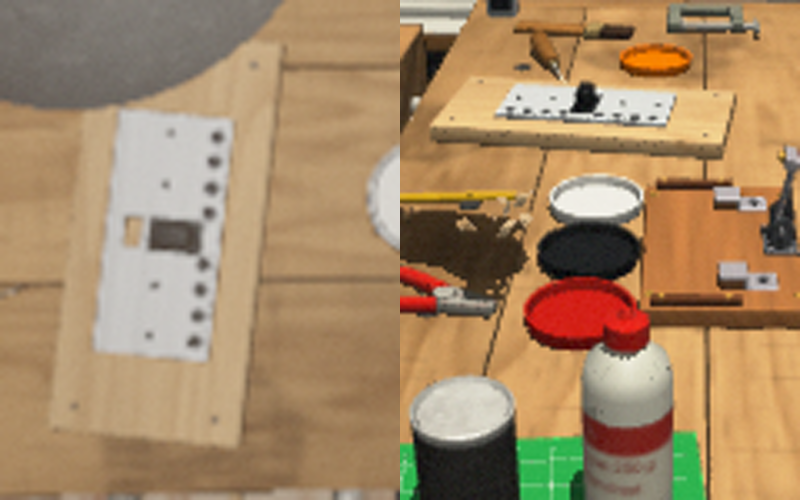

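The template lies centred and aligned on the panel to within about 2 mm, with its centre at (164,235) against the panel's (166,237). Containers go back now, after a quick circle fit of the saucers.

```bash
python3 - <<'E'
from h import *
d=np.load("top1.npz");I,K,T=d["I"],d["K"],d["T"]; h=cv2.cvtColor(I,cv2.COLOR_RGB2HSV)
for n,m,g in[("R",cv2.inRange(h,(0,110,60),(8,255,255))|cv2.inRange(h,(172,110,60),(180,255,255)),(.4945,-.0797)),("B",cv2.inRange(h,(0,0,0),(180,80,95)),(.492,.0185)),("W",cv2.inRange(h,(0,0,100),(180,60,255)),(.492,.1184))]:
    c0=proj([*g,.01],K,T); M=np.zeros(m.shape,np.uint8); cv2.circle(M,tuple(int(v) for v in c0.round()),17,255,-1); m&=M
    c=max(cv2.findContours(m,0,1)[0],key=cv2.contourArea); e=cv2.minEnclosingCircle(c); print(n,c0,e,ray(e[0],.012,K,T).round(4))
carry(MAT-.1*u,(.4945,-.0795),.0267,.0274)
I,K,T=shot("side");cv2.imwrite("pics/r1.png",cv2.resize(I[150:250,190:310,::-1],None,fx=5,fy=5,interpolation=cv2.INTER_CUBIC))
E
```

```text
R [301.40002998 195.03950731] ((301.775390625, 194.94117736816406), 14.117653846740723) [ 0.4948 -0.0807  0.012 ]
B [271.80202912 196.30500864] ((270.30487060546875, 195.30487060546875), 14.573408126831055) [0.4954 0.0235 0.012 ]
W [241.6316331  196.82561665] ((241.87681579589844, 195.2463836669922), 15.538851737976074) [0.4972 0.1175 0.012 ]
w 0.7853440009787378 0.7847747441910196 f 43.76356601715088 ft [-4.24574662  2.08510546 18.7702795 ] t 41.4333 48.7917
```

View pics/r1.png

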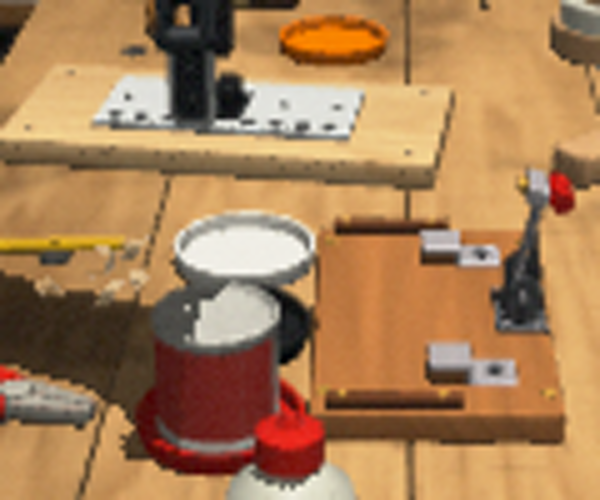

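Contact force was higher than expected (19 N), so I check that the tin is seated flat.

```bash
python3 - <<'E'
from h import *
ctrl.move_ptp([*MAT,.25],Rt())
I,K,T=shot("top");S,Ks,Ts=shot("side")
np.savez("r2.npz",I=I,K=K,T=T,S=S,Ks=Ks,Ts=Ts)
g=lambda a:cv2.resize(a,(400,500),interpolation=cv2.INTER_CUBIC)
cv2.imwrite("pics/r2.png",np.hstack([g(I[170:220,275:315+0,::-1]),g(S[195:255,210:258,::-1])]))
E
```

```text
(no output)
```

View pics/r2.png

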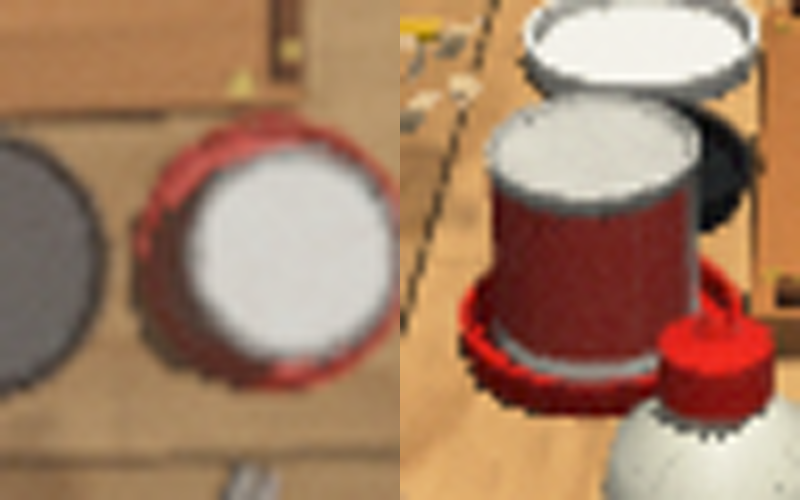

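```bash
python3 - <<'E'
from h import *
a=np.load("side.npz")["I"];d=np.load("r2.npz");t=np.load("top.npz")["I"]
up=lambda x:cv2.resize(x,None,fx=8,fy=8,interpolation=cv2.INTER_CUBIC)
def m(A,B,c0,c1,r0,r1):
    P=up(A[r0:r1,c0:c1]); S=up(B[r0-5:r1+5,c0-5:c1+5]); r=cv2.matchTemplate(S,P,cv2.TM_CCOEFF_NORMED); _,v,_,l=cv2.minMaxLoc(r); return v,(l[0]-40)/8,(l[1]-40)/8
print("lid",m(a,d["S"],218,248,205,218),"low-left",m(a,d["S"],217,238,225,243),"right side",m(a,d["S"],238,250,214,230),"top",m(t,d["I"],290,318,183,207))
E
```

```text
lid (0.8714224696159363, -0.25, 0.0) low-left (0.9668684005737305, 0.0, -0.25) right side (0.8268408179283142, -0.25, 0.0) top (0.975953996181488, -0.75, 0.375)
```

The tin sits within about 1 px of its starting appearance in both views, so it is flat and seated. Returning the can and bottle.

```bash
python3 - <<'E'
from h import *
carry(MAT,(.4935,.019),.0367,.038)
carry(MAT+.1*u,(.4925,.1185),.0857,.087)
ctrl.move_ptp([.40,-.25,.3],Rt())
I,K,T=shot("top");S,_,_=shot("side")
g=lambda a:cv2.resize(a,(400,500),interpolation=cv2.INTER_CUBIC)
a=np.load("side.npz")["I"];t=np.load("top.npz")["I"]
up=lambda x:cv2.resize(x,None,fx=8,fy=8,interpolation=cv2.INTER_CUBIC)
def m(A,B,c0,c1,r0,r1):
    P=up(A[r0:r1,c0:c1]); Q=up(B[r0-5:r1+5,c0-5:c1+5]); r=cv2.matchTemplate(Q,P,cv2.TM_CCOEFF_NORMED); _,v,_,l=cv2.minMaxLoc(r); return round(v,2),(l[0]-40)/8,(l[1]-40)/8
print("top tin",m(t,I,290,318,183,207),"can",m(t,I,262,286,184,207),"bottle",m(t,I,230,256,186,209))
print("side tin",m(a,S,218,248,205,240),"can",m(a,S,224,248,187,205),"bottle",m(a,S,228,248,158,185))
cv2.imwrite("pics/e.png",np.hstack([g(I[130:230,225:320,::-1]),g(S[140:250,190:305,::-1])]));print(ctrl.get_time_s())
E
```

```text
w 0.7439458562319603 0.7390343991588576 f 43.14586937427521 ft [-3.36953588  1.49818565 10.15252042] t 49.9083 56.675
w 0.6312301363321428 0.6257230907627209 f 41.86582451686263 ft [-1.76245733 -0.26465377  7.50791078] t 56.675 64.8
top tin (0.98, -0.75, 0.375) can (0.97, -0.25, 0.375) bottle (0.99, -0.125, -0.125)
side tin (0.99, -0.25, -0.375) can (0.99, -0.25, -0.125) bottle (0.96, 0.0, 0.0)
66.325
```

View pics/e.png

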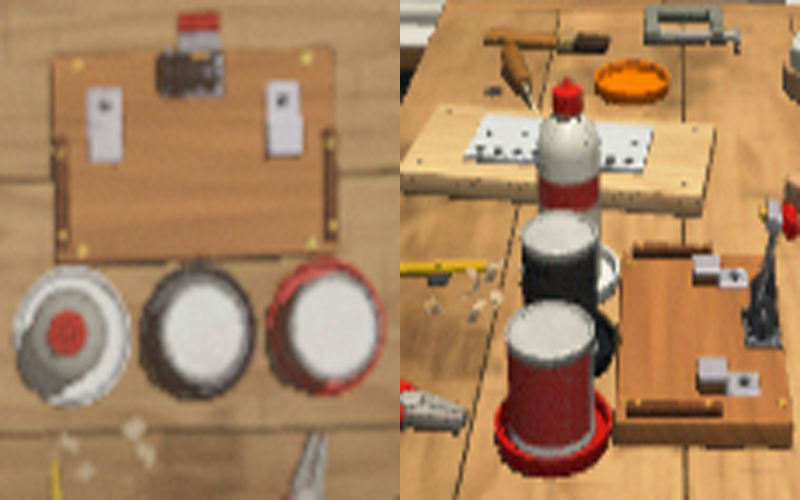

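All three containers are back in their own saucers within 1 px of where they started, the finger is up and the template is on the panel. Handing in.

```bash
python3 -c "
from rig import ctrl
ctrl.sleep(.5); print(ctrl.hand_in())"
```

```text
the job is handed in; nothing more can be done
None
```

I handed the job in at about 67 s of robot time: the template lies in the middle of the panel, the bottle, can and tin stand in their own saucers, and the finger is up; the last camera pictures agree, but the call returned no verdict.

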